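Refit a paper-feed deck, last roller out first in

ROBOT

A 7-joint arm with a two-finger parallel gripper is mounted at the origin on a cart in front of the work surface, level with it; the furniture and walls round the work are solid. World frame = base frame: x ahead of the robot, y to its left, z up, the work surface at z = 0. Lengths are in mm, angles in rad, forces in N, time in s.
With the tool pointing down it reaches from about 400 to 850 mm from the base axis. Payload 4.5 kg.
Tool frame: the origin (TCP) lies midway between the tips of the shut fingers; the grasp point (between the pads) lies 19 mm behind it; z points along the fingers, y is the line along which they close (so a half turn about z gives the same grasp; the last joint's range is limited). The gripper opens to 88 mm and grips with 3 to 60 N. Pads are 18 mm wide; open, the fingers measure 123 mm over their backs; the gripper's body (75 mm by 187 mm) begins 45 mm behind the grasp point.
Start: joints at [1.194, 0.689, -0.195, 1.565, 0.157, 0.902, -0.215], TCP at [249.62, -573.013, 238.743] pointing down, gripper open.
Joint ranges: [-3.01, 3.01], [-0.46, 2.08], [-1.47, 1.51], [0.13, 2.56], [-1, 4.14], [0.04, 2.09], [-2.66, 2.66]. Speed limits (rad/s): [2.57, 2.57, 3.14, 3.14, 3.14, 3.14, 3.14].

INTERFACE

Orientations are given as a rotation vector (axis times angle).
In Python, from bench import ctrl, imaging gives the robot as it stands.
- The arm moves only by the shell command python3 -m crank 'ROWS' [FORCE]. ROWS is JSON, a list of rows, each a list of 3 entries, a list of its own where there are three numbers: the shift along the tool's x, y, z in m, then the turn about the tool's z in degrees, then the closure in counts, from 0 (fully open) to 255 (shut). In form: [[[dx, dy, dz], spin, gripper], ...]. A call has 1 to 10 rows; each row is the pose to reach, as a shift and turn from the pose commanded when the call began, along the tool's axes at that moment; what a row does not reach only later rows make up. A row lasts 1/12 s, in which the tool goes at most 41.7 mm and 7.16 degrees, less where a joint would pass 70% of its speed; a pose out of reach is approached as far as the arm can. A call with a gripper value outside its range is refused whole. The fingers move at their own pace and stop on an object; FORCE is the grip in N (left out, the last holds). Time passes only in rows, so rows that repeat a pose let the fingers close. It gives the time, the measured TCP pose, the force, the opening and the grip force at its end, in the units of the state.
- ctrl.read_state(): the state, without advancing time (a new reading comes with each control period).
- imaging.get_image(name): name is "scene" or "side" or "wrist"; returns the picture (384x512x3 uint8, blue, green, red); there is no depth.
- imaging.get_calibration(name): a dict with "intrinsics" (3x3 intrinsics, pixels), "world_from_camera" (4x4, takes a point from camera to world coordinates). Camera axes: x right, y up, looking along -z (the intrinsics and any distortion apply to the point x, -y, -z); pixel columns grow to the right and rows downward; lengths in mm; the calibration is good to about 2 mm. The wrist camera is an equidistant fisheye: a pixel r from the principal point sees the ray r / f radians off the axis. A picture is of the moment at which its call begins: read the wrist's pose just before it. get_calibration takes no time and is no camera call; for the wrist camera it gives the pose at the moment of the call.
- ctrl.hand_in(): hands the job in; it is judged then, once.
The state is a dict: "time_s": time; "qpos": joint angles; "joint_vel": joint speeds; "effort": joint torques, N m; "tcp_pos": TCP position; "ee_rot": TCP orientation; "contact_force": force on the tool from outside, world axes, zero at the start; "wrist_torque": the same for the moment, N m; "opening": finger opening in mm; "grasp_force": force on a finger pad.
Only numpy, scipy, OpenCV 4.12 (cv2) and the standard library are available. Lean on these libraries where they do the work, as an engineer would, in place of code of your own. Each camera call takes 0.05 s, during which the arm holds its last target. There are 200 camera calls.

TASK

Refit the printer's paper-feed deck: its four rollers lie in the wooden rack in the order in which they were taken out, the first one out next to the wire handle. Put them back one at a time in the reverse order, last out first in: the roller farthest from the handle goes first, into the pair of bearing slots next to the motor, and the others follow in turn, slot by slot away from the motor, each lowered home to the bottom of both its slots. Leave the flux tin, the solder reel and the roll of tape where they are.

Things in the scene. Friction and masses are not known exactly. Their poses are not given: they have to be found in the camera images.
- rack: Fixed wooden rack. Origin on the bench; x runs along the row to the wire handle, which ends at +125 mm. Rollers lie along y with axes at z 40 mm, middles at y 0, seats at x +70 (first out), +14, -42, -98 mm (last out). Base 224 x 122 x 6 mm. Side plates y +-48 to +-56, tops z 54; notches 10 mm wide at the floor (z 36), 28 mm at the top. Rollers 56 mm apart on centres.
- deck: Fixed steel deck. Origin on the bench; x runs along the row away from the silver motor (x -138 to -114, top z 30 mm). Slot pairs at x -64 (next to motor), -8, +48, +104 mm; seated shafts lie along y, axis z 40, middle y 0 +-7. Side plates at y +-48 to +-53, tops z 58; slots 10 mm wide from floor z 36 to z 45, flaring to 26. Base 272 x 124 mm, 4 to 8 high; cross rods x -80, +120, top z 19.
- roller_sleeve: Roller with one black rubber sleeve, 18 mm thick, 60 mm long. Shaft 124 mm long, 8 mm thick at the ends from 41 mm off the middle, white 14 mm collars at 38 to 41 mm. Origin: middle of the shaft, on its axis; y along the shaft, ends alike (turned to any angle round it). 60 g. Grip it across the middle from above, 18 mm thick there.
- roller_pair: Roller with two black tyres, 18 mm thick, 16 mm wide, centred 26 mm either side of the middle. Shaft 124 mm long, 8 mm thick at the ends from 41 mm off the middle, white 14 mm collars at 38 to 41 mm. Origin: middle of the shaft, on its axis; y along the shaft, ends alike (turned to any angle round it). 60 g. Grip it across the middle from above, bare 10 mm shaft there, 32 mm free.
- roller_rings: Roller with three narrow black rings, 16 mm thick, 7 mm wide, at the middle and 29 mm either side. Shaft 124 mm long, 8 mm thick at the ends from 41 mm off the middle, white 14 mm collars at 38 to 41 mm. Origin: middle of the shaft, on its axis; y along the shaft, ends alike (turned to any angle round it). 60 g. Grip it across the middle from above, 16 mm thick there.
- roller_metal: Roller with a plain bright metal barrel, 14 mm thick, 70 mm long. Shaft 124 mm long, 8 mm thick at the ends from 41 mm off the middle, white 14 mm collars at 38 to 41 mm. Origin: middle of the shaft, on its axis; y along the shaft, ends alike (turned to any angle round it). 60 g. Grip it across the middle from above, 14 mm thick there.
- flux_tin: Bystander: small round open flux tin, 50 mm across, 16 mm high; origin in the middle of its underside.
- solder_reel: Bystander: reel of solder wire with blue flanges, 64 x 54 x 42 mm; origin in the middle of its underside.
- tape_roll: Bystander: roll of black tape lying flat, 62 mm across, 19 mm high; origin in the middle of its underside.
Mind the look-alikes: they are no part of the job. Leave any purple or turquoise look-alike of the roller_metal alone.

How it is judged (in metres and radians):
On the way, in this order (a step that is already met when the one before it is completed fails the run):
1. last-out roller (farthest from the handle) sits in the slots next to the motor, the others still waiting in the rack (((x of roller_sleeve in the frame of deck between -0.069 and -0.059 m and y of roller_sleeve in the frame of deck between -0.012 and 0.012 m and z of roller_sleeve in the frame of deck between 0.037 and 0.043 m) or (x of roller_pair in the frame of deck between -0.069 and -0.059 m and y of roller_pair in the frame of deck between -0.012 and 0.012 m and z of roller_pair in the frame of deck between 0.037 and 0.043 m) or (x of roller_rings in the frame of deck between -0.069 and -0.059 m and y of roller_rings in the frame of deck between -0.012 and 0.012 m and z of roller_rings in the frame of deck between 0.037 and 0.043 m) or (x of roller_metal in the frame of deck between -0.069 and -0.059 m and y of roller_metal in the frame of deck between -0.012 and 0.012 m and z of roller_metal in the frame of deck between 0.037 and 0.043 m)) and ((x of roller_sleeve in the frame of rack between 0.06 and 0.08 m and y of roller_sleeve in the frame of rack between -0.018 and 0.018 m and z of roller_sleeve in the frame of rack between 0.03 and 0.05 m) or (x of roller_pair in the frame of rack between 0.06 and 0.08 m and y of roller_pair in the frame of rack between -0.018 and 0.018 m and z of roller_pair in the frame of rack between 0.03 and 0.05 m) or (x of roller_rings in the frame of rack between 0.06 and 0.08 m and y of roller_rings in the frame of rack between -0.018 and 0.018 m and z of roller_rings in the frame of rack between 0.03 and 0.05 m) or (x of roller_metal in the frame of rack between 0.06 and 0.08 m and y of roller_metal in the frame of rack between -0.018 and 0.018 m and z of roller_metal in the frame of rack between 0.03 and 0.05 m)) and ((x of roller_sleeve in the frame of rack between 0.004 and 0.024 m and y of roller_sleeve in the frame of rack between -0.018 and 0.018 m and z of roller_sleeve in the frame of rack between 0.03 and 0.05 m) or (x of roller_pair in the frame of rack between 0.004 and 0.024 m and y of roller_pair in the frame of rack between -0.018 and 0.018 m and z of roller_pair in the frame of rack between 0.03 and 0.05 m) or (x of roller_rings in the frame of rack between 0.004 and 0.024 m and y of roller_rings in the frame of rack between -0.018 and 0.018 m and z of roller_rings in the frame of rack between 0.03 and 0.05 m) or (x of roller_metal in the frame of rack between 0.004 and 0.024 m and y of roller_metal in the frame of rack between -0.018 and 0.018 m and z of roller_metal in the frame of rack between 0.03 and 0.05 m)) and ((x of roller_sleeve in the frame of rack between -0.052 and -0.032 m and y of roller_sleeve in the frame of rack between -0.018 and 0.018 m and z of roller_sleeve in the frame of rack between 0.03 and 0.05 m) or (x of roller_pair in the frame of rack between -0.052 and -0.032 m and y of roller_pair in the frame of rack between -0.018 and 0.018 m and z of roller_pair in the frame of rack between 0.03 and 0.05 m) or (x of roller_rings in the frame of rack between -0.052 and -0.032 m and y of roller_rings in the frame of rack between -0.018 and 0.018 m and z of roller_rings in the frame of rack between 0.03 and 0.05 m) or (x of roller_metal in the frame of rack between -0.052 and -0.032 m and y of roller_metal in the frame of rack between -0.018 and 0.018 m and z of roller_metal in the frame of rack between 0.03 and 0.05 m))), for 0.2 s.
2. next roller sits in the second slots from the motor, the others still waiting in the rack (((x of roller_sleeve in the frame of deck between -0.013 and -0.003 m and y of roller_sleeve in the frame of deck between -0.012 and 0.012 m and z of roller_sleeve in the frame of deck between 0.037 and 0.043 m) or (x of roller_pair in the frame of deck between -0.013 and -0.003 m and y of roller_pair in the frame of deck between -0.012 and 0.012 m and z of roller_pair in the frame of deck between 0.037 and 0.043 m) or (x of roller_rings in the frame of deck between -0.013 and -0.003 m and y of roller_rings in the frame of deck between -0.012 and 0.012 m and z of roller_rings in the frame of deck between 0.037 and 0.043 m) or (x of roller_metal in the frame of deck between -0.013 and -0.003 m and y of roller_metal in the frame of deck between -0.012 and 0.012 m and z of roller_metal in the frame of deck between 0.037 and 0.043 m)) and ((x of roller_sleeve in the frame of rack between 0.06 and 0.08 m and y of roller_sleeve in the frame of rack between -0.018 and 0.018 m and z of roller_sleeve in the frame of rack between 0.03 and 0.05 m) or (x of roller_pair in the frame of rack between 0.06 and 0.08 m and y of roller_pair in the frame of rack between -0.018 and 0.018 m and z of roller_pair in the frame of rack between 0.03 and 0.05 m) or (x of roller_rings in the frame of rack between 0.06 and 0.08 m and y of roller_rings in the frame of rack between -0.018 and 0.018 m and z of roller_rings in the frame of rack between 0.03 and 0.05 m) or (x of roller_metal in the frame of rack between 0.06 and 0.08 m and y of roller_metal in the frame of rack between -0.018 and 0.018 m and z of roller_metal in the frame of rack between 0.03 and 0.05 m)) and ((x of roller_sleeve in the frame of rack between 0.004 and 0.024 m and y of roller_sleeve in the frame of rack between -0.018 and 0.018 m and z of roller_sleeve in the frame of rack between 0.03 and 0.05 m) or (x of roller_pair in the frame of rack between 0.004 and 0.024 m and y of roller_pair in the frame of rack between -0.018 and 0.018 m and z of roller_pair in the frame of rack between 0.03 and 0.05 m) or (x of roller_rings in the frame of rack between 0.004 and 0.024 m and y of roller_rings in the frame of rack between -0.018 and 0.018 m and z of roller_rings in the frame of rack between 0.03 and 0.05 m) or (x of roller_metal in the frame of rack between 0.004 and 0.024 m and y of roller_metal in the frame of rack between -0.018 and 0.018 m and z of roller_metal in the frame of rack between 0.03 and 0.05 m))), for 0.2 s.
3. next roller sits in the third slots from the motor, the others still waiting in the rack (((x of roller_sleeve in the frame of deck between 0.043 and 0.053 m and y of roller_sleeve in the frame of deck between -0.012 and 0.012 m and z of roller_sleeve in the frame of deck between 0.037 and 0.043 m) or (x of roller_pair in the frame of deck between 0.043 and 0.053 m and y of roller_pair in the frame of deck between -0.012 and 0.012 m and z of roller_pair in the frame of deck between 0.037 and 0.043 m) or (x of roller_rings in the frame of deck between 0.043 and 0.053 m and y of roller_rings in the frame of deck between -0.012 and 0.012 m and z of roller_rings in the frame of deck between 0.037 and 0.043 m) or (x of roller_metal in the frame of deck between 0.043 and 0.053 m and y of roller_metal in the frame of deck between -0.012 and 0.012 m and z of roller_metal in the frame of deck between 0.037 and 0.043 m)) and ((x of roller_sleeve in the frame of rack between 0.06 and 0.08 m and y of roller_sleeve in the frame of rack between -0.018 and 0.018 m and z of roller_sleeve in the frame of rack between 0.03 and 0.05 m) or (x of roller_pair in the frame of rack between 0.06 and 0.08 m and y of roller_pair in the frame of rack between -0.018 and 0.018 m and z of roller_pair in the frame of rack between 0.03 and 0.05 m) or (x of roller_rings in the frame of rack between 0.06 and 0.08 m and y of roller_rings in the frame of rack between -0.018 and 0.018 m and z of roller_rings in the frame of rack between 0.03 and 0.05 m) or (x of roller_metal in the frame of rack between 0.06 and 0.08 m and y of roller_metal in the frame of rack between -0.018 and 0.018 m and z of roller_metal in the frame of rack between 0.03 and 0.05 m))), for 0.2 s.
4. first-out roller (next to the handle) sits in the slots farthest from the motor (((x of roller_sleeve in the frame of deck between 0.099 and 0.109 m and y of roller_sleeve in the frame of deck between -0.012 and 0.012 m and z of roller_sleeve in the frame of deck between 0.037 and 0.043 m) or (x of roller_pair in the frame of deck between 0.099 and 0.109 m and y of roller_pair in the frame of deck between -0.012 and 0.012 m and z of roller_pair in the frame of deck between 0.037 and 0.043 m) or (x of roller_rings in the frame of deck between 0.099 and 0.109 m and y of roller_rings in the frame of deck between -0.012 and 0.012 m and z of roller_rings in the frame of deck between 0.037 and 0.043 m) or (x of roller_metal in the frame of deck between 0.099 and 0.109 m and y of roller_metal in the frame of deck between -0.012 and 0.012 m and z of roller_metal in the frame of deck between 0.037 and 0.043 m))), for 0.2 s.
At the end, for the whole second after the job is handed in: Every pair of slots of the deck holds one roller, seated on the slot floors (within 5 mm along the row, 12 mm along the shaft, 3 mm in height), all released and at rest; the order is the reverse of the rack's, the last-out roller next to the motor (((x of roller_sleeve in the frame of deck between -0.069 and -0.059 m and y of roller_sleeve in the frame of deck between -0.012 and 0.012 m and z of roller_sleeve in the frame of deck between 0.037 and 0.043 m) or (x of roller_pair in the frame of deck between -0.069 and -0.059 m and y of roller_pair in the frame of deck between -0.012 and 0.012 m and z of roller_pair in the frame of deck between 0.037 and 0.043 m) or (x of roller_rings in the frame of deck between -0.069 and -0.059 m and y of roller_rings in the frame of deck between -0.012 and 0.012 m and z of roller_rings in the frame of deck between 0.037 and 0.043 m) or (x of roller_metal in the frame of deck between -0.069 and -0.059 m and y of roller_metal in the frame of deck between -0.012 and 0.012 m and z of roller_metal in the frame of deck between 0.037 and 0.043 m)) and ((x of roller_sleeve in the frame of deck between -0.013 and -0.003 m and y of roller_sleeve in the frame of deck between -0.012 and 0.012 m and z of roller_sleeve in the frame of deck between 0.037 and 0.043 m) or (x of roller_pair in the frame of deck between -0.013 and -0.003 m and y of roller_pair in the frame of deck between -0.012 and 0.012 m and z of roller_pair in the frame of deck between 0.037 and 0.043 m) or (x of roller_rings in the frame of deck between -0.013 and -0.003 m and y of roller_rings in the frame of deck between -0.012 and 0.012 m and z of roller_rings in the frame of deck between 0.037 and 0.043 m) or (x of roller_metal in the frame of deck between -0.013 and -0.003 m and y of roller_metal in the frame of deck between -0.012 and 0.012 m and z of roller_metal in the frame of deck between 0.037 and 0.043 m)) and ((x of roller_sleeve in the frame of deck between 0.043 and 0.053 m and y of roller_sleeve in the frame of deck between -0.012 and 0.012 m and z of roller_sleeve in the frame of deck between 0.037 and 0.043 m) or (x of roller_pair in the frame of deck between 0.043 and 0.053 m and y of roller_pair in the frame of deck between -0.012 and 0.012 m and z of roller_pair in the frame of deck between 0.037 and 0.043 m) or (x of roller_rings in the frame of deck between 0.043 and 0.053 m and y of roller_rings in the frame of deck between -0.012 and 0.012 m and z of roller_rings in the frame of deck between 0.037 and 0.043 m) or (x of roller_metal in the frame of deck between 0.043 and 0.053 m and y of roller_metal in the frame of deck between -0.012 and 0.012 m and z of roller_metal in the frame of deck between 0.037 and 0.043 m)) and ((x of roller_sleeve in the frame of deck between 0.099 and 0.109 m and y of roller_sleeve in the frame of deck between -0.012 and 0.012 m and z of roller_sleeve in the frame of deck between 0.037 and 0.043 m) or (x of roller_pair in the frame of deck between 0.099 and 0.109 m and y of roller_pair in the frame of deck between -0.012 and 0.012 m and z of roller_pair in the frame of deck between 0.037 and 0.043 m) or (x of roller_rings in the frame of deck between 0.099 and 0.109 m and y of roller_rings in the frame of deck between -0.012 and 0.012 m and z of roller_rings in the frame of deck between 0.037 and 0.043 m) or (x of roller_metal in the frame of deck between 0.099 and 0.109 m and y of roller_metal in the frame of deck between -0.012 and 0.012 m and z of roller_metal in the frame of deck between 0.037 and 0.043 m)) and linear speed of each of roller_sleeve, roller_pair, roller_rings, roller_metal below 0.02 m/s and angular speed of each of roller_sleeve, roller_pair, roller_rings, roller_metal below 0.3 rad/s); the robot touches nothing.
It fails at once if the flux tin is shifted by more than 30 mm (distance of flux_tin from where it was at the start of the episode above 0.03 m).
It fails at once if the solder reel is shifted by more than 30 mm (distance of solder_reel from where it was at the start of the episode above 0.03 m).
It fails at once if the roll of tape is shifted by more than 30 mm (distance of tape_roll from where it was at the start of the episode above 0.03 m).
It also fails if it takes over 102 s, if anything falls off the work surface, if the arm or the gripper's body presses on something with over 40 N, if the wrist force passes 120 N, or if a joint passes its speed limit or range.

## Working session

There is one attempt and no reset: what is moved stays moved. The work goes in short steps, Python scripts to look and compute and a shell command to move; the robot and the scene stay as the last step left them, time stands still between calls to the robot, and variables do not carry over. Pictures are saved under pics/ and viewed, at most 14 in all, crops included, and the job is handed in when it is done.

```bash
mkdir -p pics; ls
python3 - <<'E'
from bench import ctrl, imaging
import cv2, numpy as np
print(ctrl.read_state())
for n in ("scene","side","wrist"):
    im=imaging.get_image(n); cv2.imwrite(f"pics/{n}0.png",im)
    c=imaging.get_calibration(n); print(n,np.round(np.array(c["intrinsics"]),2).tolist(),np.round(np.array(c["world_from_camera"]),4).tolist(),[k for k in c])
E
```

```text
pics
{'time_s': 0.0, 'qpos': array([ 1.19377049,  0.68999268, -0.19452147,  1.56635309,  0.15729264,
        0.90245163, -0.2151034 ]), 'joint_vel': array([-9.84362872e-04,  5.96905779e-04, -5.87104993e-04, -6.66812691e-05,
       -2.35049849e-05, -1.31643463e-04, -4.05807287e-04]), 'effort': array([-6.37771045e-04, -5.27567339e+01, -1.26702189e+00, -1.53426164e+01,
       -5.26680239e-02,  6.67949935e-03,  1.77670208e-04]), 'tcp_pos': array([ 249.31651301, -572.43704411,  237.90235339]), 'ee_rot': array([-3.07380767e+00, -6.40566436e-01,  7.55253440e-04]), 'contact_force': array([-0.50675152,  1.04516303,  0.77102065]), 'wrist_torque': array([ 0.02364381,  0.00606495, -0.0139608 ]), 'grasp_force': 0.0, 'opening': 87.97740289303954}
scene [[450.71, 0.0, 252.82], [0.0, 450.71, 188.88], [0.0, 0.0, 1.0]] [[-0.7477, 0.4402, -0.4972, -248.0297], [-0.6638, -0.4747, 0.5779, 765.499], [0.0183, 0.7621, 0.6472, 1128.3013], [0.0, 0.0, 0.0, 1.0]] ['intrinsics', 'world_from_camera']
side [[372.33, 0.0, 258.27], [0.0, 372.33, 193.04], [0.0, 0.0, 1.0]] [[-0.9953, -0.0881, 0.0407, 615.9372], [0.0958, -0.8274, 0.5534, 428.7116], [-0.0151, 0.5547, 0.8319, 936.6212], [0.0, 0.0, 0.0, 1.0]] ['intrinsics', 'world_from_camera']
wrist [[297.32, 0.0, 254.85], [0.0, 297.32, 193.5], [0.0, 0.0, 1.0]] [[0.3983, 0.877, 0.2687, 319.3374], [-0.9173, 0.3815, 0.1146, -541.5723], [-0.002, -0.2921, 0.9564, 383.7862], [0.0, 0.0, 0.0, 1.0]] ['intrinsics', 'world_from_camera']
```

View pics/scene0.png

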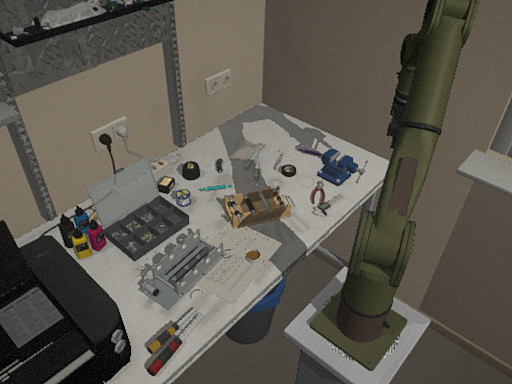

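View pics/side0.png

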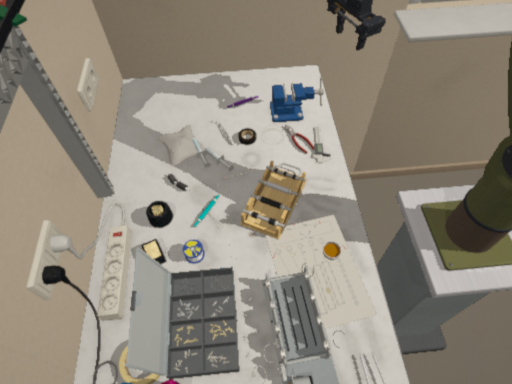

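Run:
```python
import cv2, numpy as np
a=cv2.imread("pics/side0.png")
r=cv2.resize(a[150:250,230:320],None,fx=4.4,fy=4.4,interpolation=cv2.INTER_CUBIC)
d=cv2.resize(a[255:384,255:345],None,fx=4.4,fy=4.4,interpolation=cv2.INTER_CUBIC)
h=max(len(r),len(d)); o=np.zeros((h,r.shape[1]+d.shape[1],3),np.uint8); o[:len(r),:r.shape[1]]=r; o[:len(d),r.shape[1]:]=d
print(o.shape); cv2.imwrite("pics/crop1.png",o)
```

```text
(568, 792, 3)
```

View pics/crop1.png

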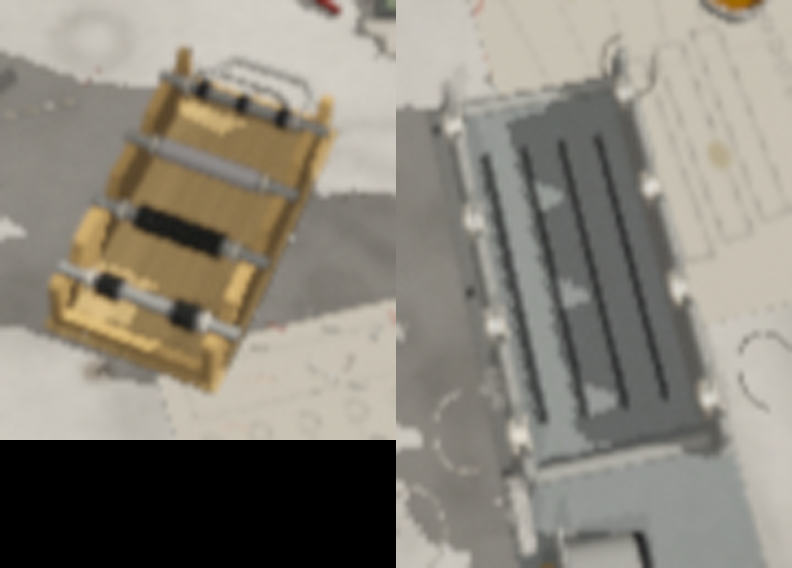

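```bash
cat > h.py <<'E'
import numpy as np, cv2
from bench import ctrl, imaging
from scipy.spatial.transform import Rotation as R
def rays(name,uv,cal=None):
    c=cal or imaging.get_calibration(name); K=np.array(c["intrinsics"]); T=np.array(c["world_from_camera"])
    uv=np.atleast_2d(uv).astype(float); p=(uv-K[:2,2])/K[0,0]
    if name=="wrist":
        r=np.linalg.norm(p,axis=1); d=np.c_[p*(np.sin(r)/np.maximum(r,1e-9))[:,None],np.cos(r)]
    else: d=np.c_[p,np.ones(len(p))]
    d=d*[1,-1,-1]
    return T[:3,3], d@T[:3,:3].T
def onplane(name,uv,z,cal=None):
    o,d=rays(name,uv,cal); return o+d*((z-o[2])/d[:,2])[:,None]
def project(name,P,cal=None):
    c=cal or imaging.get_calibration(name); K=np.array(c["intrinsics"]); T=np.array(c["world_from_camera"])
    q=(np.atleast_2d(P)-T[:3,3])@T[:3,:3]*[1,-1,-1]
    if name=="wrist":
        r=np.linalg.norm(q[:,:2],axis=1); th=np.arctan2(r,q[:,2]); p=q[:,:2]/np.maximum(r,1e-9)[:,None]*th[:,None]
    else: p=q[:,:2]/q[:,2:]
    return p*K[0,0]+K[:2,2]
def fit2d(loc,w):  # rigid local->world
    loc=np.array(loc,float);w=np.array(w)[:,:2]; a=loc-loc.mean(0); b=w-w.mean(0)
    th=np.arctan2((a[:,0]*b[:,1]-a[:,1]*b[:,0]).sum(),(a*b).sum())
    M=np.array([[np.cos(th),-np.sin(th)],[np.sin(th),np.cos(th)]]); t=w.mean(0)-M@loc.mean(0)
    res=w-(loc@M.T+t); return t,th,res
E
python3 - <<'E'
from h import *
L=np.array([(163,76),(128,134),(95,202),(60,268)]);Rr=np.array([(328,130),(298,194),(268,262),(238,332)])
f=lambda p:p/4.4-0.5+[230,150]
xs=[70,14,-42,-98]
w=onplane("side",np.r_[f(L),f(Rr)],40)
for s in (1,-1):
    t,th,res=fit2d([(x,s*62) for x in xs]+[(x,-s*62) for x in xs],w); print("rack",s,t,np.degrees(th),np.abs(res).max())
L=np.array([(453,125),(474,220),(497,327),(518,437)])-[396,0];Rr=np.array([(625,92),(650,187),(680,288),(708,398)])-[396,0]
f=lambda p:p/4.4-0.5+[255,255]
w=onplane("side",np.r_[f(L),f(Rr)],50); xs=[104,48,-8,-64]
for s in (1,-1):
    t,th,res=fit2d([(x,s*50) for x in xs]+[(x,-s*50) for x in xs],w); print("deck",s,t,np.degrees(th),np.abs(res).max())
s=ctrl.read_state(); print(R.from_rotvec(s["ee_rot"]).as_matrix().round(3))
E
```

```text
rack 1 [ 519.7284653  -170.71804197] -118.83055713223523 2.3568031708211947
rack -1 [ 519.06794871 -170.33055382] -121.96497254185778 110.2559164995074
deck 1 [516.70173749 204.24649824] -84.77204858583164 1.0696258982283098
deck -1 [516.80797699 204.25593347] -85.07760061856428 99.9492287958222
[[ 0.917  0.399 -0.001]
 [ 0.399 -0.917  0.001]
 [-0.    -0.001 -1.   ]]
```

```bash
python3 -m crank '[[[0.408,-0.261,0],52.3,135],[[0.408,-0.261,0],52.3,135],[[0.408,-0.261,0],52.3,135],[[0.408,-0.261,0],52.3,135],[[0.408,-0.261,0],52.3,135],[[0.408,-0.261,0],52.3,135],[[0.408,-0.261,0],52.3,135],[[0.408,-0.261,0],52.3,135],[[0.408,-0.261,0],52.3,135],[[0.408,-0.261,0],52.3,135]]' 25; python3 -c "
from h import *
s=ctrl.read_state(); M=R.from_rotvec(s['ee_rot']).as_matrix(); print(M.round(3)); print('tool',(M.T@(np.array([519.7,-170.7,238])-s['tcp_pos'])).round(1), np.degrees(np.arctan2(M[1,1],M[0,1])),s['qpos'].round(2))"
```

```text
time_s: 0.98
tcp_pos: [482.5, -224.9, 238.6]
ee_rot: [3.043, -0.78, -0.001]
contact_force: [0.3, -0.7, -0.3]
opening: 41.1
grasp_force: 0.0
[[ 0.877 -0.481 -0.   ]
 [-0.481 -0.877 -0.   ]
 [-0.     0.    -1.   ]]
tool [  6.6 -65.4   0.6] -118.75426819213472 [ 0.27  0.57  0.12  1.86 -0.1   0.72 -1.62]
```

```bash
python3 -m crank '[[[0.007,-0.065,0],0,135],[[0.007,-0.065,0],0,135],[[0.007,-0.065,0],0,135],[[0.007,-0.065,0],0,135],[[0.007,-0.065,0],0,135]]'
python3 - <<'E'
from h import *
import json
c=imaging.get_calibration("wrist"); im=imaging.get_image("wrist"); cv2.imwrite("pics/w1.png",im)
np.savez("w1.npz",K=c["intrinsics"],T=c["world_from_camera"])
E
```

```text
time_s: 1.4
tcp_pos: [518.3, -174.5, 238.5]
ee_rot: [3.042, -0.782, -0.001]
contact_force: [0.7, -0.6, -0.6]
opening: 41.2
grasp_force: 0.0
```

View pics/w1.png

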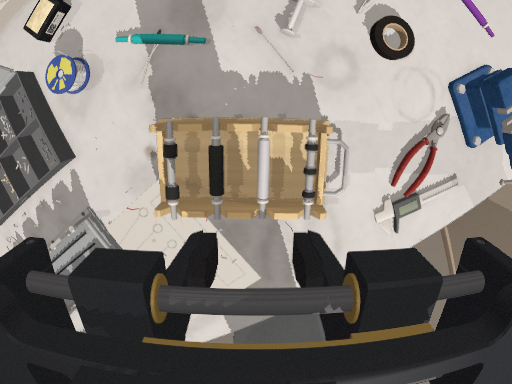

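Run:
```python
import cv2
a=cv2.imread("pics/w1.png"); cv2.imwrite("pics/w1c.png",cv2.resize(a[110:230,145:355],None,fx=3.8,fy=3.8,interpolation=cv2.INTER_CUBIC))
```

```text
(no output)
```

View pics/w1c.png

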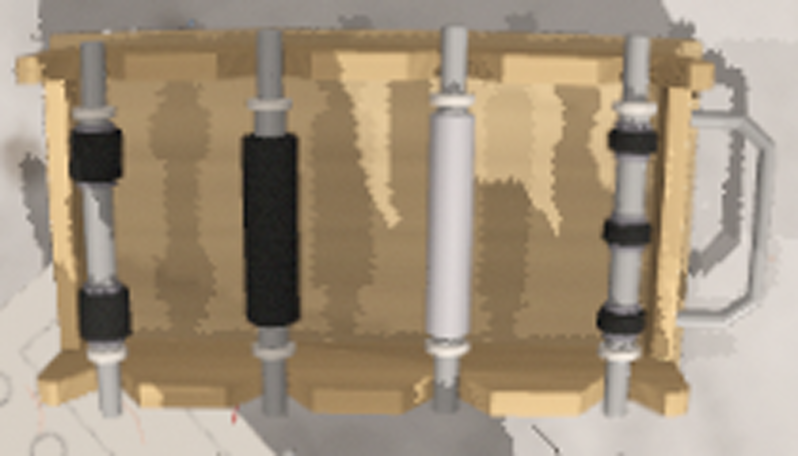

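Run:
```python
from h import *
z=np.load("w1.npz"); cal={"intrinsics":z["K"],"world_from_camera":z["T"]}
top=[(638,37),(455,27),(270,30),(92,42)]; bot=[(615,414),(446,411),(274,414),(112,414)]
ct=[(636,108),(454,99),(270,104),(95,110)]; cb=[(620,353),(447,348),(274,350),(106,352)]
f=lambda p:np.array(p)/3.8-0.4+[145,110]
xs=[70,14,-42,-98]
w=onplane("wrist",f(top+bot+ct+cb),40,cal)
loc=[(x,y) for y in (62,-62,39.5,-39.5) for x in xs]
t,th,res=fit2d(loc,w); print(t,np.degrees(th)); print(res.round(1).tolist())
s=ctrl.read_state(); M=R.from_rotvec(s['ee_rot']).as_matrix()
Mr=np.array([[np.cos(th),-np.sin(th)],[np.sin(th),np.cos(th)]])
T=z["T"]; print("cam in tool",M.T@(T[:3,3]-s["tcp_pos"]))
for x in xs: 
    p=Mr@[x,0]+t; print(x,p.round(1),(M.T@(np.r_[p,42-19]-s["tcp_pos"])).round(1))
print(np.degrees(np.arctan2(M[1,1],M[0,1])))
for i in range(4): print(xs[i], ((w[i]+w[4+i]+w[8+i]+w[12+i])/4).round(1))
```

```text
[ 520.06469834 -169.36364196] -119.26358504519995
[[-0.8, -0.4], [0.7, -1.2], [0.0, -0.7], [-1.7, 0.5], [0.6, 0.2], [1.6, -0.3], [0.6, 1.1], [-0.6, 1.0], [-0.4, -0.8], [1.1, -1.3], [-0.1, -0.3], [-0.8, -0.2], [-0.5, 0.5], [1.0, 0.1], [-0.0, 0.5], [-0.9, 1.5]]
cam in tool [  75.48817105   -2.08156043 -145.5869505 ]
70 [ 485.8 -230.4] [ -1.3  63.6 215.7]
14 [ 513.2 -181.6] [ -1.    7.6 215.6]
-42 [ 540.6 -132.7] [ -0.6 -48.4 215.6]
-98 [568.  -83.9] [  -0.3 -104.4  215.5]
-118.91620803518965
70 [ 485.6 -230.6   40. ]
14 [ 514.3 -182.2   40. ]
-42 [ 540.7 -132.6   40. ]
-98 [567.  -83.2  40. ]
```

Run:
```python
from h import *
z=np.load("w1.npz"); cal={"intrinsics":z["K"],"world_from_camera":z["T"]}
th=np.radians(-119.26);t=np.array([520.06,-169.36]);Mr=np.array([[np.cos(th),-np.sin(th)],[np.sin(th),np.cos(th)]])
for x in (-112,112):
  for h in (0,6,15,25,40): 
    print(x,h,((project("wrist",np.r_[Mr@[x,0]+t,h],cal)-[145,110]+.4)*3.8).round(0))
for p in [(52,100),(66,250),(78,340),(688,230),(655,230)]:
  for h in (6,15,25): 
    w=onplane("wrist",np.array(p)/3.8-.4+[145,110],h,cal)[0,:2]; print(p,h,(Mr.T@(w-t)).round(1))
```

```text
-112 0 [[ 92. 206.]]
-112 6 [[ 88. 210.]]
-112 15 [[ 80. 215.]]
-112 25 [[ 72. 221.]]
-112 40 [[ 59. 231.]]
112 0 [[723. 210.]]
112 6 [[727. 213.]]
112 15 [[734. 218.]]
112 25 [[742. 225.]]
112 40 [[754. 235.]]
(52, 100) 6 [-123.    39.1]
(52, 100) 15 [-120.   40.]
(52, 100) 25 [-116.7   41. ]
(66, 250) 6 [-121.1  -14.5]
(66, 250) 15 [-118.2  -12.3]
(66, 250) 25 [-114.9   -9.9]
(78, 340) 6 [-119.3  -48.1]
(78, 340) 15 [-116.4  -45.1]
(78, 340) 25 [-113.1  -41.8]
(688, 230) 6 [98.2 -6.3]
(688, 230) 15 [96.  -4.4]
(688, 230) 25 [93.4 -2.2]
(655, 230) 6 [86.3 -6.6]
(655, 230) 15 [84.4 -4.6]
(655, 230) 25 [82.2 -2.4]
```

```bash
python3 -m crank '[[[0,-0.035,0.02],0.3,135],[[0,-0.07,0.04],0.3,135],[[0,-0.104,0.06],0.3,135],[[0,-0.104,0.08],0.3,135],[[0,-0.104,0.105],0.3,135],[[0,-0.104,0.13],0.3,135],[[0,-0.104,0.155],0.3,135],[[0,-0.104,0.18],0.3,135],[[0,-0.104,0.2],0.3,135],[[0,-0.104,0.2135],0.3,135]]'
python3 -m crank '[[[0,0,0],0,135],[[0,0,0],0,135],[[0,0,0],0,200],[[0,0,0],0,255],[[0,0,0],0,255],[[0,0,0],0,255],[[0,0,0],0,255],[[0,0,0],0,255],[[0,0,0],0,255]]' 25
```

```text
time_s: 2.28
tcp_pos: [567.7, -84.4, 23.3]
ee_rot: [3.038, -0.793, -0.004]
contact_force: [-0.4, -0.7, 0.3]
opening: 41.3
grasp_force: 0.0
time_s: 3.03
tcp_pos: [569.0, -82.9, 25.6]
ee_rot: [3.04, -0.789, 0.0]
contact_force: [-1.5, -1.6, 4.8]
opening: 9.1
grasp_force: 25.0
```

```bash
python3 -m crank '[[[0,0,-0.02],0,255],[[0,0,-0.05],0,255],[[0,0,-0.085],0,255],[[0,0,-0.12],0,255],[[-0.018,-0.022,-0.15],-3.4,255],[[-0.037,-0.045,-0.175],-6.9,255],[[-0.056,-0.068,-0.2],-10.3,255],[[-0.075,-0.09,-0.212],-13.8,255],[[-0.094,-0.113,-0.212],-17.2,255],[[-0.113,-0.135,-0.212],-20.7,255]]'
python3 -c "
from h import *
s=ctrl.read_state(); M=R.from_rotvec(s['ee_rot']).as_matrix(); print('tool',(M.T@(np.array([516.7,204.2,238])-s['tcp_pos'])).round(1), np.degrees(np.arctan2(M[1,1],M[0,1])))"
```

```text
time_s: 3.87
tcp_pos: [536.1, 92.8, 238.3]
ee_rot: [-3.132, 0.223, -0.004]
contact_force: [0.2, -0.4, -1.3]
opening: 8.9
grasp_force: 25.0
tool [ -34.9 -107.5    0.4] -98.14703442167216
```

```bash
python3 -m crank '[[[-0.009,-0.027,0],-3.3,255],[[-0.018,-0.054,0],-6.7,255],[[-0.027,-0.081,0],-10,255],[[-0.035,-0.107,0],-13.3,255],[[-0.035,-0.107,0],-13.3,255],[[-0.035,-0.107,0],-13.3,255],[[-0.035,-0.107,0],-13.3,255]]'
python3 - <<'E'
from h import *
c=imaging.get_calibration("wrist"); im=imaging.get_image("wrist"); cv2.imwrite("pics/w2.png",im)
np.savez("w2.npz",K=c["intrinsics"],T=c["world_from_camera"])
cv2.imwrite("pics/w2c.png",cv2.resize(im[100:340,120:390],None,fx=2.5,fy=2.5,interpolation=cv2.INTER_CUBIC))
E
```

```text
time_s: 4.45
tcp_pos: [516.8, 200.9, 237.0]
ee_rot: [3.138, 0.134, -0.001]
contact_force: [-0.7, -1.3, -0.8]
opening: 8.9
grasp_force: 25.0
```

View pics/w2c.png

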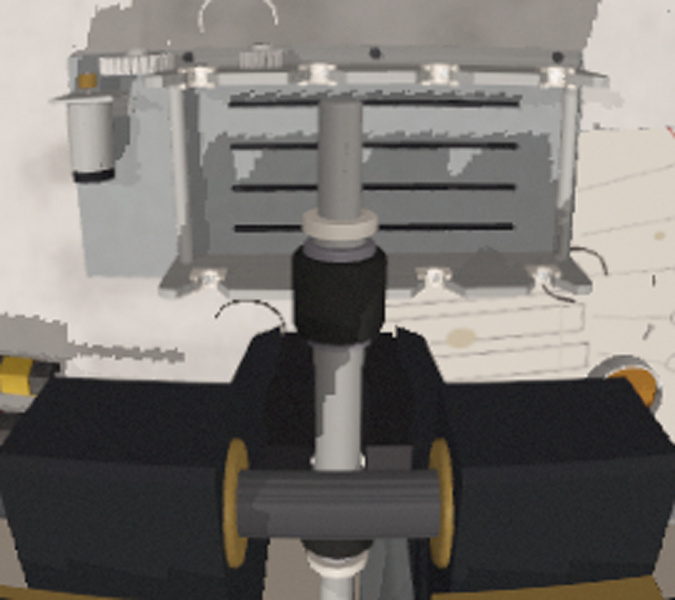

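Run:
```python
from h import *
z=np.load("w2.npz"); cal={"intrinsics":z["K"],"world_from_camera":z["T"]}
f=lambda p:np.array(p)/2.5-.3+[120,100]
P=[(200,75),(318,73),(440,73),(556,75),(208,280),(435,278),(543,277)]
loc=[(-64,50.5),(-8,50.5),(48,50.5),(104,50.5),(-64,-50.5),(48,-50.5),(104,-50.5)]
for h in (40,48,56):
    w=onplane("wrist",f(P),h,cal); t,th,res=fit2d(loc,w); print(h,t.round(1),np.degrees(th).round(2),res.round(1).tolist())
# held roller: shaft end & collar centres relative to tool
s=ctrl.read_state(); M=R.from_rotvec(s['ee_rot']).as_matrix()
zr=s["tcp_pos"][2]+15
w=onplane("wrist",f([(341,98),(340,218),(337,568)]),zr,cal); print("roller in tool",((w-s["tcp_pos"])@M).round(1))
print(s["tcp_pos"],np.degrees(np.arctan2(M[1,1],M[0,1])))
```

```text
40 [515.5 202.4] -84.81 [[0.0, -0.9], [-0.3, 0.2], [-0.2, -0.0], [0.2, 0.2], [-0.1, 0.3], [0.4, -0.2], [0.0, 0.3]]
48 [517.1 203. ] -84.81 [[-0.8, -3.0], [-1.2, -0.6], [-1.3, 0.5], [-1.0, 1.9], [1.4, -1.6], [1.6, 0.5], [1.2, 2.3]]
56 [518.6 203.7] -84.81 [[-1.6, -5.1], [-2.2, -1.4], [-2.3, 0.9], [-2.2, 3.7], [2.9, -3.5], [2.9, 1.2], [2.4, 4.3]]
roller in tool [[ 61.2  -1.4 -15. ]
 [ 39.3  -1.5 -15. ]
 [-44.5  -2.1 -15. ]]
[517.0550555  200.11866951 237.0249293 ] -85.18478947380953
```

```bash
python3 -m crank '[[[0,-0.022,0.01],-0.4,255],[[-0.001,-0.044,0.03],-0.4,255],[[-0.002,-0.0655,0.06],-0.4,255],[[-0.002,-0.0655,0.09],-0.4,255],[[-0.002,-0.0655,0.12],-0.4,255],[[-0.002,-0.0655,0.15],-0.4,255],[[-0.002,-0.0655,0.175],-0.4,255],[[-0.002,-0.0655,0.175],-0.4,255],[[-0.002,-0.0655,0.175],-0.4,255]]'
cat > off.py <<'E'
import sys
from h import *
FR={"rack":(np.array([520.06,-169.36]),np.radians(-119.2)),"deck":(np.array([515.6,201.6]),np.radians(-84.81))}
def offs(fr,x,z):
    t,th=FR[fr]; p=t+x*np.array([np.cos(th),np.sin(th)])
    s=ctrl.read_state(); M=R.from_rotvec(s['ee_rot']).as_matrix(); ty=np.arctan2(M[1,1],M[0,1])
    print("tcp",s["tcp_pos"].round(1),"go",(M.T@(np.r_[p,z]-s["tcp_pos"])/1e3).round(4),"spin",np.degrees(ty-th).round(1),"open",round(s["opening"],1),"t",round(s["time_s"],1),"F",s["contact_force"].round(1))
if len(sys.argv)>1: offs(sys.argv[1],float(sys.argv[2]),float(sys.argv[3]))
E
python3 off.py deck -64 25.6
```

```text
time_s: 5.25
tcp_pos: [509.2, 264.9, 61.5]
ee_rot: [3.136, 0.143, -0.003]
contact_force: [0.6, 0.3, -0.8]
opening: 8.9
grasp_force: 25.0
tcp [509.2 264.9  61.5] go [ 0.0007 -0.0005  0.0359] spin 0.0 open 8.9 t 5.2 F [ 0.6  0.3 -0.8]
```

```bash
python3 -m crank '[[[0,0,0.006],0,255],[[0,0,0.012],0,255],[[0,0,0.018],0,255],[[0,0,0.023],0,255],[[0,0,0.028],0,255],[[0,0,0.028],0,255]]'; python3 off.py deck -64 25.6
```

```text
time_s: 5.75
tcp_pos: [508.8, 266.5, 33.4]
ee_rot: [3.138, 0.146, -0.002]
contact_force: [1.4, 0.3, -0.6]
opening: 8.9
grasp_force: 25.0
tcp [508.8 266.5  33.4] go [0.0009 0.0013 0.0078] spin 0.2 open 8.9 t 5.8 F [ 1.4  0.3 -0.6]
```

```bash
python3 -m crank '[[[0,0.0005,0.003],0,255],[[0,0.0005,0.006],0,255],[[0,0.0005,0.0075],0,255],[[0,0.0005,0.0075],0,255]]'; python3 off.py deck -64 25.6
```

```text
time_s: 6.08
tcp_pos: [509.2, 266.2, 26.4]
ee_rot: [3.138, 0.146, -0.001]
contact_force: [-0.1, -0.1, -1.4]
opening: 8.7
grasp_force: 25.0
tcp [509.2 266.2  26.4] go [0.0006 0.0009 0.0008] spin 0.2 open 8.7 t 6.1 F [-0.1 -0.1 -1.4]
```

```bash
python3 -m crank '[[[0,0,0.001],0,240],[[0,0,0.001],0,200],[[0,0,0.001],0,135],[[0,0,0.001],0,135],[[0,0,-0.02],0,135],[[0,0,-0.05],0,135],[[0,0,-0.085],0,135],[[0,0,-0.12],0,135],[[0,0,-0.155],0,135],[[0,0,-0.185],0,135]]'; python3 off.py rack -42 190
python3 - <<'E'
from h import *
c=imaging.get_calibration("wrist"); im=imaging.get_image("wrist")
cv2.imwrite("pics/w3c.png",cv2.resize(im[100:300,120:390],None,fx=2.5,fy=2.5,interpolation=cv2.INTER_CUBIC))
E
```

```text
time_s: 6.92
tcp_pos: [509.6, 266.3, 214.3]
ee_rot: [-3.137, -0.146, -0.003]
contact_force: [0.8, 0.5, -0.3]
opening: 41.9
grasp_force: 0.0
tcp [509.6 266.3 214.3] go [-0.0063  0.4002  0.024 ] spin 34.5 open 41.9 t 6.9 F [ 0.8  0.5 -0.3]
```

View pics/w3c.png

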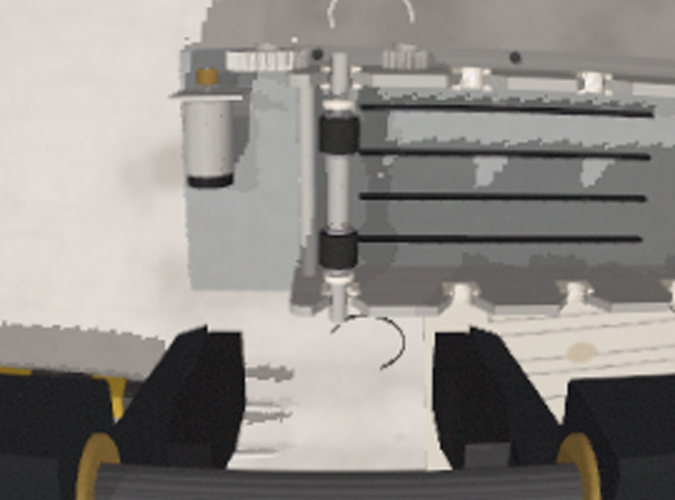

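```bash
sed -i 's/515.6,201.6/515.5,202.2/' off.py; python3 -m crank '[[[-0.001,0.03,0],3.5,135],[[-0.001,0.07,0],7,135],[[-0.002,0.11,0],10.5,135],[[-0.002,0.15,0],14,135],[[-0.003,0.19,0],17.5,135],[[-0.004,0.23,0],21,135],[[-0.005,0.27,0],24.5,135],[[-0.005,0.31,0],28,135],[[-0.006,0.345,0],31.5,135],[[-0.006,0.37,0],34.5,135]]'; python3 off.py rack -42 25
```

```text
time_s: 7.8
tcp_pos: [537.2, -107.2, 211.8]
ee_rot: [3.036, -0.801, 0.001]
contact_force: [0.1, -0.2, 0.1]
opening: 41.4
grasp_force: 0.0
tcp [ 537.2 -107.2  211.8] go [0.0152 0.0202 0.1869] spin -0.4 open 41.4 t 7.8 F [ 0.1 -0.2  0.1]
```

Run:
```python
from h import *
c=imaging.get_calibration("wrist"); im=imaging.get_image("wrist"); cv2.imwrite("pics/w4.png",im)
g=cv2.cvtColor(im,cv2.COLOR_BGR2HSV); m=((g[...,2]<55)&(g[...,1]<90)).astype(np.uint8); m[215:]=0
n,l,st,ce=cv2.connectedComponentsWithStats(m)
from off import FR
t,th=FR["rack"]; Mr=np.array([[np.cos(th),-np.sin(th)],[np.sin(th),np.cos(th)]])
for i in range(1,n):
    if st[i,4]>60: 
        w=onplane("wrist",ce[i],44,c)[0,:2]; print(ce[i].round(1),st[i].tolist(),w.round(1),(Mr.T@(w-t)).round(1))
```

```text
[65.9 10.1] [46, 0, 42, 21, 337] [834.7 -12.4] [-290.5  198.1]
[439.2  30.3] [420, 8, 42, 44, 886] [ 588.3 -387.4] [157.  165.9]
[274.7 161.1] [267, 134, 17, 55, 828] [ 541.4 -132.8] [-42.3   0.8]
[373.2 136.7] [368, 134, 12, 6, 62] [ 512.5 -243.2] [68.1 29.5]
[371.1 162.1] [366, 159, 12, 7, 62] [ 487.6 -228.8] [67.7  0.6]
```

```bash
python3 -m crank '[[[0.01,0.012,0.02],-0.4,135],[[0.0155,0.02,0.045],-0.4,135],[[0.0155,0.02,0.075],-0.4,135],[[0.0155,0.02,0.105],-0.4,135],[[0.0155,0.02,0.13],-0.4,135],[[0.0155,0.02,0.15],-0.4,135],[[0.0155,0.02,0.17],-0.4,135],[[0.0155,0.02,0.187],-0.4,135],[[0.0155,0.02,0.187],-0.4,135],[[0.0155,0.02,0.187],-0.4,135]]'; python3 off.py rack -42 25
python3 -m crank '[[[0,0,0],0,170],[[0,0,0],0,200],[[0,0,0],0,255],[[0,0,0],0,255],[[0,0,0],0,255],[[0,0,0],0,255]]' 25;  python3 off.py rack -42 25
```

```text
time_s: 8.68
tcp_pos: [541.0, -127.4, 24.2]
ee_rot: [-3.043, 0.78, 0.003]
contact_force: [0.6, -0.8, 1.1]
opening: 41.2
grasp_force: 0.0
tcp [ 541.  -127.4   24.2] go [ 0.0021  0.0049 -0.0008] spin 0.5 open 41.2 t 8.7 F [ 0.6 -0.8  1.1]
time_s: 9.18
tcp_pos: [540.6, -131.0, 25.8]
ee_rot: [3.038, -0.784, 0.001]
contact_force: [-3.3, -5.7, 3.8]
opening: 17.0
grasp_force: 25.0
tcp [ 540.6 -131.    25.8] go [0.0007 0.0015 0.0008] spin 0.3 open 17.0 t 9.2 F [-3.3 -5.7  3.8]
```

```bash
python3 -m crank '[[[0,0,-0.02],0,255],[[0,0,-0.05],0,255],[[0,0,-0.085],0,255],[[-0.01,-0.015,-0.115],-2,255],[[-0.03,-0.045,-0.13],-5.5,255],[[-0.05,-0.076,-0.13],-9,255],[[-0.071,-0.108,-0.13],-12.6,255],[[-0.092,-0.14,-0.13],-16.5,255],[[-0.113,-0.172,-0.13],-20.2,255],[[-0.134,-0.204,-0.13],-24,255]]'; python3 off.py deck -8 155
```

```text
time_s: 10.02
tcp_pos: [521.9, 117.4, 155.6]
ee_rot: [-3.139, 0.126, -0.002]
contact_force: [0.8, 0.3, -1.8]
opening: 17.3
grasp_force: 25.0
tcp [521.9 117.4 155.6] go [-0.0145 -0.0919  0.0006] spin -9.8 open 17.3 t 10.0 F [ 0.8  0.3 -1.8]
```

```bash
python3 -m crank '[[[-0.005,-0.03,0],-3.5,255],[[-0.01,-0.06,0],-7,255],[[-0.0145,-0.092,0.02],-10,255],[[-0.0145,-0.092,0.05],-10,255],[[-0.0145,-0.092,0.08],-10,255],[[-0.0145,-0.092,0.093],-10,255],[[-0.0145,-0.092,0.093],-10,255],[[-0.0145,-0.092,0.093],-10,255]]'; python3 off.py deck -8 25.6
```

```text
time_s: 10.68
tcp_pos: [515.3, 208.3, 61.9]
ee_rot: [3.138, 0.144, -0.001]
contact_force: [-1.0, -0.3, -0.6]
opening: 17.0
grasp_force: 25.0
tcp [515.3 208.3  61.9] go [-0.0004 -0.0019  0.0363] spin 0.0 open 17.0 t 10.7 F [-1.  -0.3 -0.6]
```

```bash
python3 -m crank '[[[0,-0.0015,0.006],0,255],[[0,-0.0015,0.012],0,255],[[0,-0.0015,0.018],0,255],[[0,-0.0015,0.023],0,255],[[0,-0.0015,0.028],0,255],[[0,-0.0015,0.031],0,255],[[0,-0.0015,0.034],0,255],[[0,-0.0015,0.036],0,255],[[0,-0.0015,0.036],0,255]]'; python3 off.py deck -8 25.6
```

```text
time_s: 11.43
tcp_pos: [515.3, 209.8, 25.8]
ee_rot: [3.138, 0.143, -0.0]
contact_force: [-0.7, 0.7, 2.2]
opening: 17.0
grasp_force: 25.0
tcp [515.3 209.8  25.8] go [-0.0004 -0.0004  0.0002] spin 0.0 open 17.0 t 11.4 F [-0.7  0.7  2.2]
```

```bash
python3 -m crank '[[[0,0,0],0,220],[[0,0,0],0,180],[[0,0,0],0,135],[[0,0,0],0,135],[[0,0,-0.02],0,135],[[0,0,-0.05],0,135],[[0,0,-0.085],0,135],[[0,0,-0.12],0,135],[[0,0,-0.155],0,135],[[0,0,-0.185],0,135]]'; python3 off.py rack 14 210
python3 - <<'E'
from h import *
im=imaging.get_image("wrist")
cv2.imwrite("pics/w5c.png",cv2.resize(im[100:300,120:390],None,fx=2.5,fy=2.5,interpolation=cv2.INTER_CUBIC))
E
```

```text
time_s: 12.27
tcp_pos: [515.5, 209.9, 213.1]
ee_rot: [-3.138, -0.143, -0.002]
contact_force: [0.1, 0.6, -0.9]
opening: 41.5
grasp_force: 0.0
tcp [515.5 209.9 213.1] go [-0.038   0.3897  0.0029] spin 34.4 open 41.5 t 12.3 F [ 0.1  0.6 -0.9]
```

View pics/w5c.png

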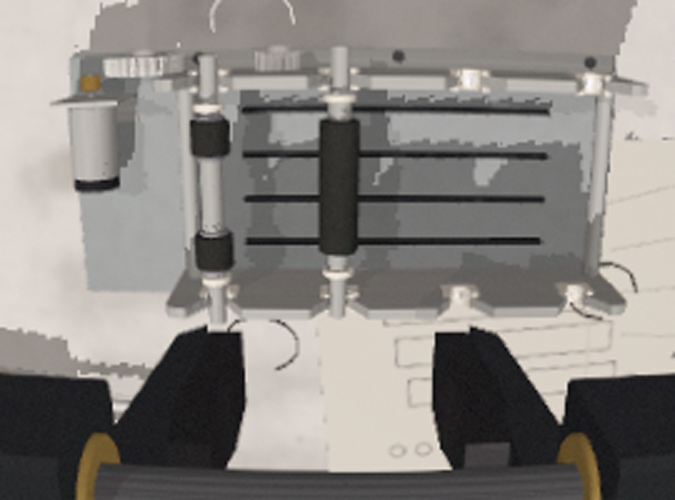

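The sleeve (340,190) sits in the second pair of slots, the pair roller (210,190) in the first. Next is the metal roller.

```bash
python3 -m crank '[[[-0.004,0.035,0],3.5,135],[[-0.008,0.075,0],7,135],[[-0.012,0.115,0],10.5,135],[[-0.016,0.155,0],14,135],[[-0.02,0.195,0],17.5,135],[[-0.024,0.235,0],21,135],[[-0.028,0.275,0],24.5,135],[[-0.032,0.315,0],28,135],[[-0.036,0.35,0],31.5,135],[[-0.038,0.385,0],34.4,135]]'; python3 -m crank '[[[0,0,0],0,135],[[0,0,0],0,135]]'; python3 off.py rack 14 25
```

```text
time_s: 13.15
tcp_pos: [511.8, -179.2, 210.6]
ee_rot: [3.039, -0.797, -0.001]
contact_force: [2.0, 0.6, 0.2]
opening: 41.6
grasp_force: 0.0
time_s: 13.32
tcp_pos: [512.1, -179.6, 210.5]
ee_rot: [3.037, -0.798, 0.0]
contact_force: [-0.8, 1.0, 0.5]
opening: 41.1
grasp_force: 0.0
tcp [ 512.1 -179.6  210.5] go [0.0019 0.0009 0.1855] spin -0.2 open 41.1 t 13.3 F [-0.8  1.   0.5]
```

```bash
python3 -m crank '[[[0.002,0.001,0.02],-0.2,135],[[0.002,0.001,0.045],-0.2,135],[[0.002,0.001,0.075],-0.2,135],[[0.002,0.001,0.105],-0.2,135],[[0.002,0.001,0.13],-0.2,135],[[0.002,0.001,0.15],-0.2,135],[[0.002,0.001,0.17],-0.2,135],[[0.002,0.001,0.185],-0.2,135],[[0.002,0.001,0.185],-0.2,135],[[0.002,0.001,0.185],-0.2,135]]'; python3 off.py rack 14 25
python3 -m crank '[[[0,0,0],0,170],[[0,0,0],0,200],[[0,0,0],0,255],[[0,0,0],0,255],[[0,0,0],0,255],[[0,0,0],0,255]]' 25;  python3 off.py deck 48 155
```

```text
time_s: 14.15
tcp_pos: [513.7, -177.0, 25.2]
ee_rot: [-3.042, 0.782, 0.003]
contact_force: [0.9, 0.4, 1.3]
opening: 41.1
grasp_force: 0.0
tcp [ 513.7 -177.    25.2] go [0.0018 0.0043 0.0002] spin 0.4 open 41.1 t 14.2 F [0.9 0.4 1.3]
time_s: 14.65
tcp_pos: [513.6, -180.3, 26.5]
ee_rot: [3.04, -0.787, 0.001]
contact_force: [-1.9, -3.7, 5.8]
opening: 13.4
grasp_force: 25.0
tcp [ 513.6 -180.3   26.5] go [-0.1569 -0.2954 -0.1291] spin -34.2 open 13.4 t 14.7 F [-1.9 -3.7  5.8]
```

```bash
python3 -m crank '[[[0,0,-0.02],0,255],[[0,0,-0.05],0,255],[[0,0,-0.085],0,255],[[-0.008,-0.015,-0.115],-2,255],[[-0.023,-0.044,-0.129],-5.5,255],[[-0.04,-0.075,-0.129],-9,255],[[-0.056,-0.106,-0.129],-12.6,255],[[-0.073,-0.137,-0.129],-16.5,255],[[-0.09,-0.169,-0.129],-20.2,255],[[-0.107,-0.201,-0.129],-24,255]]'; python3 off.py deck 48 155
```

```text
time_s: 15.48
tcp_pos: [517.2, 51.2, 154.8]
ee_rot: [-3.138, 0.13, 0.0]
contact_force: [0.7, 0.4, -0.4]
opening: 13.1
grasp_force: 25.0
tcp [517.2  51.2 154.8] go [-5.900e-03 -1.031e-01 -1.000e-04] spin -9.9 open 13.1 t 15.5 F [ 0.7  0.4 -0.4]
```

```bash
python3 -m crank '[[[-0.002,-0.034,0],-3.5,255],[[-0.004,-0.07,0],-7,255],[[-0.006,-0.103,0.02],-10,255],[[-0.006,-0.103,0.05],-10,255],[[-0.006,-0.103,0.08],-10,255],[[-0.006,-0.103,0.093],-10,255],[[-0.006,-0.103,0.093],-10,255],[[-0.006,-0.103,0.093],-10,255]]'; python3 off.py deck 48 26.5
```

```text
time_s: 16.15
tcp_pos: [520.0, 152.3, 61.3]
ee_rot: [3.138, 0.139, -0.002]
contact_force: [-0.7, 0.6, -0.5]
opening: 13.1
grasp_force: 25.0
tcp [520.  152.3  61.3] go [ 0.0001 -0.0022  0.0348] spin -0.1 open 13.1 t 16.1 F [-0.7  0.6 -0.5]
```

```bash
python3 -m crank '[[[0,-0.0015,0.006],0,255],[[0,-0.0015,0.012],0,255],[[0,-0.0015,0.018],0,255],[[0,-0.0015,0.023],0,255],[[0,-0.0015,0.028],0,255],[[0,-0.0015,0.031],0,255],[[0,-0.0015,0.033],0,255],[[0,-0.0015,0.035],0,255],[[0,-0.0015,0.035],0,255]]'; python3 off.py deck 48 26.5
```

```text
time_s: 16.9
tcp_pos: [520.4, 153.5, 26.6]
ee_rot: [3.138, 0.138, -0.0]
contact_force: [-0.4, 0.8, -0.4]
opening: 13.2
grasp_force: 25.0
tcp [520.4 153.5  26.6] go [-0.0004 -0.0009  0.0001] spin -0.2 open 13.2 t 16.9 F [-0.4  0.8 -0.4]
```

```bash
python3 -m crank '[[[0,0,0.001],0,220],[[0,0,0.001],0,180],[[0,0,0.001],0,135],[[0,0,0.001],0,135],[[0,0,-0.02],0,135],[[0,0,-0.05],0,135],[[0,0,-0.085],0,135],[[0,0,-0.12],0,135],[[0,0,-0.155],0,135],[[0,0,-0.185],0,135]]'; python3 off.py rack 70 210
python3 - <<'E'
from h import *
im=imaging.get_image("wrist")
cv2.imwrite("pics/w6c.png",cv2.resize(im[100:300,100:370],None,fx=2.5,fy=2.5,interpolation=cv2.INTER_CUBIC))
E
```

```text
time_s: 17.73
tcp_pos: [520.5, 153.5, 214.1]
ee_rot: [-3.138, -0.138, -0.002]
contact_force: [0.9, 0.5, 0.1]
opening: 41.5
grasp_force: 0.0
tcp [520.5 153.5 214.1] go [-0.0682  0.3795  0.0039] spin 34.2 open 41.5 t 17.7 F [0.9 0.5 0.1]
```

View pics/w6c.png

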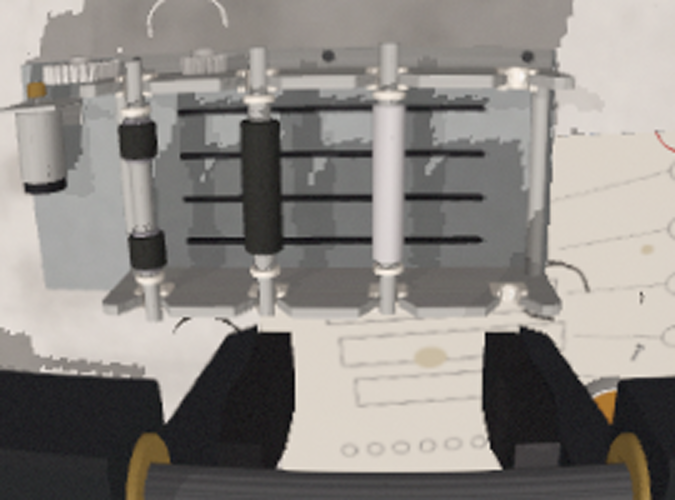

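The metal roller (388,180) sits in the third pair of slots. The rings roller is the last one.

```bash
python3 -m crank '[[[-0.007,0.035,0],3.5,135],[[-0.014,0.074,0],7,135],[[-0.021,0.113,0],10.5,135],[[-0.028,0.152,0],14,135],[[-0.035,0.191,0],17.5,135],[[-0.042,0.23,0],21,135],[[-0.049,0.269,0],24.5,135],[[-0.056,0.308,0],28,135],[[-0.062,0.345,0],31.5,135],[[-0.068,0.378,0],34.3,135]]'; python3 -m crank '[[[0,0,0],0,135],[[0,0,0],0,135]]'; python3 off.py rack 70 25
```

```text
time_s: 18.62
tcp_pos: [485.1, -231.7, 211.6]
ee_rot: [3.037, -0.8, 0.0]
contact_force: [-0.0, -0.1, 0.3]
opening: 41.3
grasp_force: 0.0
time_s: 18.78
tcp_pos: [484.9, -231.4, 211.5]
ee_rot: [3.037, -0.8, -0.0]
contact_force: [0.3, 1.1, 0.4]
opening: 41.4
grasp_force: 0.0
tcp [ 484.9 -231.4  211.5] go [ 0.0003 -0.0016  0.1865] spin -0.3 open 41.4 t 18.8 F [0.3 1.1 0.4]
```

```bash
python3 -m crank '[[[0,0.001,0.02],-0.2,135],[[0,0.001,0.045],-0.2,135],[[0,0.001,0.075],-0.2,135],[[0,0.001,0.105],-0.2,135],[[0,0.001,0.13],-0.2,135],[[0,0.001,0.15],-0.2,135],[[0,0.001,0.17],-0.2,135],[[0,0.001,0.186],-0.2,135],[[0,0.001,0.186],-0.2,135],[[0,0.001,0.186],-0.2,135]]'; python3 off.py rack 70 25
```

```text
time_s: 19.62
tcp_pos: [485.5, -227.7, 25.0]
ee_rot: [-3.041, 0.784, 0.002]
contact_force: [-0.7, -0.3, 0.1]
opening: 41.5
grasp_force: 0.0
tcp [ 485.5 -227.7   25. ] go [ 0.0017  0.0022 -0.    ] spin 0.3 open 41.5 t 19.6 F [-0.7 -0.3  0.1]
```

```bash
python3 -m crank '[[[0.001,0.002,0],0.3,170],[[0.001,0.002,0],0.3,200],[[0.001,0.002,0],0.3,255],[[0.001,0.002,0],0.3,255],[[0.001,0.002,0],0.3,255],[[0.001,0.002,0],0.3,255]]' 25;  python3 off.py deck 104 155
```

```text
time_s: 20.12
tcp_pos: [485.5, -232.0, 26.1]
ee_rot: [-3.039, 0.796, -0.001]
contact_force: [0.3, 0.5, 2.2]
opening: 14.5
grasp_force: 25.0
tcp [ 485.5 -232.    26.1] go [-0.1277 -0.3075 -0.1289] spin -34.5 open 14.5 t 20.1 F [0.3 0.5 2.2]
```

```bash
python3 -m crank '[[[0,0,-0.02],0,255],[[0,0,-0.05],0,255],[[0,0,-0.085],0,255],[[-0.006,-0.015,-0.115],-2,255],[[-0.018,-0.044,-0.129],-5.5,255],[[-0.031,-0.075,-0.129],-9,255],[[-0.044,-0.106,-0.129],-12.6,255],[[-0.058,-0.139,-0.129],-16.5,255],[[-0.071,-0.172,-0.129],-20.2,255],[[-0.085,-0.205,-0.129],-24,255]]'; python3 off.py deck 104 155
```

```text
time_s: 20.95
tcp_pos: [511.6, -10.2, 154.8]
ee_rot: [3.138, -0.143, 0.0]
contact_force: [0.5, 0.7, -0.8]
opening: 14.4
grasp_force: 25.0
tcp [511.6 -10.2 154.8] go [ 0.0034 -0.1096 -0.0002] spin -10.4 open 14.4 t 20.9 F [ 0.5  0.7 -0.8]
```

```bash
python3 -m crank '[[[0.001,-0.036,0],-3.5,255],[[0.002,-0.073,0],-7,255],[[0.003,-0.11,0.02],-10.4,255],[[0.003,-0.11,0.05],-10.4,255],[[0.003,-0.11,0.08],-10.4,255],[[0.003,-0.11,0.092],-10.4,255],[[0.003,-0.11,0.092],-10.4,255],[[0.003,-0.11,0.092],-10.4,255]]'; python3 off.py deck 104 26
python3 - <<'E'
from h import *
im=imaging.get_image("wrist")
cv2.imwrite("pics/w7c.png",cv2.resize(im[100:340,100:370],None,fx=2.5,fy=2.5,interpolation=cv2.INTER_CUBIC))
E
```

```text
time_s: 21.62
tcp_pos: [524.5, 97.3, 62.4]
ee_rot: [3.138, 0.138, -0.002]
contact_force: [0.0, -0.1, -0.4]
opening: 14.7
grasp_force: 25.0
tcp [524.5  97.3  62.4] go [ 0.0006 -0.0014  0.0364] spin -0.2 open 14.7 t 21.6 F [ 0.  -0.1 -0.4]
```

View pics/w7c.png

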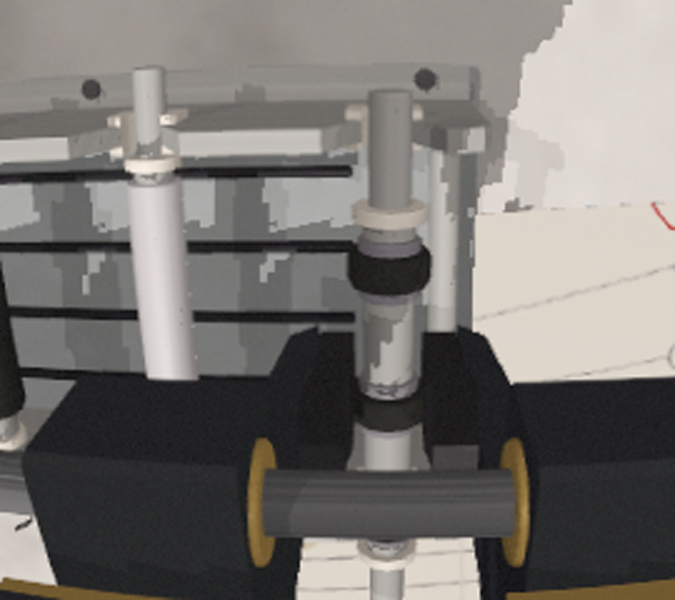

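```bash
python3 -m crank '[[[0,-0.0015,0.006],0,255],[[0,-0.0015,0.012],0,255],[[0,-0.0015,0.018],0,255],[[0,-0.0015,0.023],0,255],[[0,-0.0015,0.028],0,255],[[0,-0.0015,0.031],0,255],[[0,-0.0015,0.034],0,255],[[0,-0.0015,0.036],0,255],[[0,-0.0015,0.036],0,255]]'; python3 off.py deck 104 26
```

```text
time_s: 22.42
tcp_pos: [524.7, 98.7, 26.4]
ee_rot: [3.138, 0.138, -0.001]
contact_force: [0.2, -0.5, -0.2]
opening: 14.7
grasp_force: 25.0
tcp [524.7  98.7  26.4] go [0.0002 0.0001 0.0004] spin -0.2 open 14.7 t 22.4 F [ 0.2 -0.5 -0.2]
```

```bash
python3 -m crank '[[[0,0,0.001],0,220],[[0,0,0.001],0,180],[[0,0,0.001],0,135],[[0,0,0.001],0,135],[[0,0,-0.02],0,135],[[0,0,-0.05],0,135],[[0,0,-0.085],0,135],[[0,0,-0.12],0,135],[[0,-0.03,-0.155],0,135],[[0,-0.06,-0.185],0,135]]'; python3 -m crank '[[[0,-0.03,0],0,135],[[0,-0.03,0],0,135],[[0,-0.03,0],0,135]]'
python3 - <<'E'
from h import *
im=imaging.get_image("wrist"); sd=imaging.get_image("side")
a=cv2.resize(im[100:300,120:390],None,fx=1.9,fy=1.9,interpolation=cv2.INTER_CUBIC)
b=cv2.resize(sd[255:384,245:345],None,fx=2.8,fy=2.8,interpolation=cv2.INTER_CUBIC); o=np.zeros((max(len(a),len(b)),a.shape[1]+b.shape[1],3),np.uint8)
o[:len(a),:a.shape[1]]=a; o[:len(b),a.shape[1]:]=b; print(o.shape); cv2.imwrite("pics/w8c.png",o)
E
```

```text
time_s: 23.25
tcp_pos: [520.3, 153.4, 210.3]
ee_rot: [3.138, 0.13, 0.002]
contact_force: [1.4, 1.4, -1.9]
opening: 41.4
grasp_force: 0.0
time_s: 23.5
tcp_pos: [516.7, 187.6, 208.4]
ee_rot: [-3.137, -0.145, -0.001]
contact_force: [0.2, -0.7, -0.4]
opening: 41.3
grasp_force: 0.0
(380, 793, 3)
```

View pics/w8c.png

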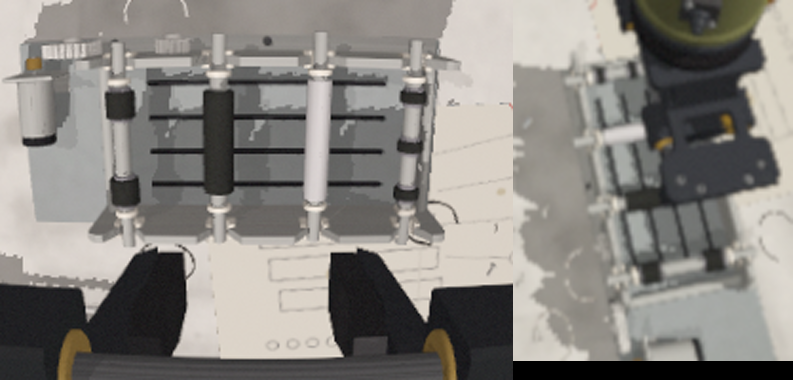

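All four rollers are seated: pair (120,145), sleeve (218,140), metal (317,140) and rings (408,145), counting from the motor. The gripper is clear of them.

```bash
python3 -c "
from bench import ctrl
print(ctrl.hand_in())"
```

```text
the job is handed in; nothing more can be done
None
```

The job is handed in at about 23.5 s: all four rollers are in the deck in reverse order from the motor (pair, sleeve, metal, rings), and the last picture shows every shaft in its slots and the gripper clear; the verdict was not shown.

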